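Find and open the hidden access hatch in a decking section

ROBOT

A 6-joint arm with a two-finger parallel gripper is mounted at the origin on the work surface; the furniture and walls round the work are solid. World frame = base frame: x ahead of the robot, y to its left, z up, the work surface at z = 0. Lengths are in m, angles in degrees, forces in N, time in s.
With the tool pointing down it reaches from about 0.35 to 0.875 m from the base axis. Payload 4.2 kg.
Tool frame: the origin (TCP) lies on the centre line of the jaws, within the pads' length; the fingertips stand 19 mm ahead of it and the grasp point (between the pads) is the TCP; z points along the fingers, y is the line along which they close (so a half turn about z gives the same grasp; the last joint's range is limited). The gripper opens to 87 mm and grips with 3 to 60 N. Pads are 19 mm wide; open, the fingers measure 117 mm over their backs; the gripper's body (75 mm by 190 mm) begins 51 mm behind the grasp point.
Start: joints at [-51.016, 22.042, 0.453, 0, -68.411, -14.817], TCP at [0.256, -0.57, 0.242] pointing down, gripper open.
Joint ranges: [-179.83, 179.83], [-69.29, 118.12], [-61.27, 80.66], [-181.25, 117.63], [-171.15, -9.14], [-177.46, 177.46]. Speed limits (degrees/s): [159.86, 159.86, 180, 180, 180, 180].

INTERFACE

Orientations are given as a 3x3 rotation matrix whose columns are the frame's x, y, z axes.
In Python, from station import sense, capture, finish_job, search_frame, masks_of gives the robot as it stands.
- The arm moves only by the tool drive_tool, never from a script. Its argument "rows" is a list of rows, each a list of 7 numbers: the opening in per cent of the stroke, from 0 (shut) to 100 (fully open), then the shift along the world's x, y, z in mm, then the turn, a rotation vector about the world's x, y, z in rad. In form: [[fingers, dx, dy, dz, wx, wy, wz], ...]. A call has 1 to 5 rows; each row shifts and turns the commanded pose from where the row before left it; what a row does not reach is not made up. A row lasts 1/12 s, in which the tool goes at most 41.7 mm and 7.16 degrees, less where a joint would pass 70% of its speed; a pose out of reach is approached as far as the arm can. A call is refused whole if a number of a shift passes 41.7 or a number of a turn 0.125, either way. A call with a gripper value outside its range is refused whole. The fingers move at their own pace and stop on an object; the grip force is fixed at half the most. Time passes only in rows, so rows that do not move let the fingers close. It gives the time, the measured TCP pose, the force, the opening and the grip force at its end, in the units of the state.
- sense(): the state, without advancing time (a new reading comes with each control period).
- capture(name): name is "side" or "top" or "wrist"; returns a dict with "frame" (480x640x3 uint8, red, green, blue), "z_map" (480x640 float32, m along the optical axis (not along the pixel's ray), 0 where there is no reading), "fx", "fy", "cx", "cy" (pixels), "distortion" ([k1, k2, p1, p2, k3] as OpenCV has them; the pictures are not rectified), "R" (3x3) and "t" (3): a world point X has camera coordinates R X + t; the wrist camera has in their place "T_tool_cam" (4x4, takes a point from camera to tool coordinates, whose origin is the TCP and whose axes are the flange's). Camera axes: x right, y down, z forward; pixel columns grow to the right and rows downward; lengths in m; the calibration is good to about 2 mm. A picture is of the moment at which its call begins: read the wrist's pose just before it.
- finish_job(): hands the job in; it is judged then, once.
Trained networks look in a picture, given as the dict that the camera call returned (one of the last four; its "shot" number tells which), for a name from the list of things; names that differ only in an ending like _2 or _b are one class to them, and where a whole thing is asked for, a point or a joint stands for the part that bears it (a point fixed in the world has none). Each returns a list of dicts, best first, with "p" (0 to 1); they miss things now and then, are a little off and sometimes report something else, mostly with a low value. They report only what shows in the picture. A call takes as long as a camera call.
- search_frame(label, picture): "xy" ([column, row] in pixels, amid what is visible of it).
- masks_of(label, picture): "region" (480x640 bool, what is visible of it) and "xy" ([column, row] in pixels, amid what is visible of it).
The state is a dict: "time_s": time; "joints": joint angles; "joint_velocities": joint speeds; "effort": joint torques, N m; "tcp_pos": TCP position; "ee_rot": TCP orientation; "wrist_force": force on the tool from outside, world axes, zero at the start; "moment": the same for the moment, N m; "gripper_width": opening from 0.0 (shut) to 1.0 (fully open); "gripper_force": force on a finger pad.
Only numpy, scipy, OpenCV 4.12 (cv2) and the standard library are available. Lean on these libraries where they do the work, as an engineer would, in place of code of your own. Each camera call takes 0.05 s, during which the arm holds its last target. There are 200 camera calls.

TASK

One of the four boards of this decking section is the hidden access hatch to the junction box; the other three are fixed down. Press the overhanging ends of the boards with your fingertips to find the one that rocks, press its end down so that the other end tips up, then push the raised board fully open, until it stands upright against its stop. Work gently, do not pinch or lift anything, leave the G clamp, tape measure and sanding block where they lie, and finish clear of everything with the hatch standing open.

Things in the scene. Friction and masses are not known exactly. Their poses are not given: they have to be found in the camera images.
- deck: Decking section fixed on the bench, 200 mm along x, 320 mm along y: softwood joists and side fascias carry four identical grooved brown composite boards side by side, each 200 x 66 x 20 mm, length along x, centres at y = +105, +35, -35, -105 mm, tops 98 mm above the bench. Origin: centre of the underside; x points away from the robot (within 17 degrees) to the overhanging ends, y left, z up.
- nose_1 (a point): Where to press the first board from the left: on its top, mid-width, 10 mm in from its far end. The last 68 mm of each board overhang the far joist, nothing underneath. Three boards are rigidly fixed; the hatch, any of the four, looks the same, but its overhang gives way at 3 to 7 N; elsewhere it is as firm as the others. This point does not move with the hatch.
- nose_2 (a point): The same point for the second board from the left. On the hatch, a fingertip lowered here to 28 mm below the board tops tips it 0.5 to 0.65 rad: the overhanging end goes down into the open, the near end comes up.
- nose_3 (a point): The same point for the third board from the left.
- nose_4 (a point): The same point for the fourth, rightmost board.
- hinge_line (a point): Middle of the hinge line, fixed in the deck: the hatch turns about a line along the deck's y through this point, 78 mm above the bench at the board's underside, 58 mm nearer the robot than the nose points. The hatch's near end, 132 mm from this line, swings up and away from the robot; its underside then faces the robot. Push there, rising along its arc: a level push on a low-tipped hatch binds.
- hatch (a joint): Opening angle of the hinged board, rad: 0 shut and flush, 1.57 upright against the joist, its stop, raised end then 210 mm above the bench. The hinge is stiff: it stays at any angle it is left, and 1 to 5 N on the raised end turns it on. Does not tell which board it is.
- g_clamp: Bystander: small black G clamp, 98 x 174 x 20 mm, lying on the bench to the right of the deck. Leave alone.
- tape_measure: Bystander: yellow pocket tape measure, 59 x 65 x 31 mm, on the bench at the near side of the deck. Leave alone.
- sanding_block: Bystander: cork sanding block, 40 x 64 x 27 mm, on the bench at the near side of the deck. Leave alone.

How it is judged:
By the outcome, as a careful person would: the job done as asked, in the order asked, and still so for the second after the job is handed in, with the robot touching nothing.
It also fails if it takes over 58 s, if anything falls off the work surface, if the arm or the gripper's body presses on something with over 40 N, if the wrist force passes 120 N, or if a joint passes its speed limit or range.

## Working session

There is one attempt and no reset: what is moved stays moved. The work goes in short steps, Python scripts to look and compute and a tool call to move; the robot and the scene stay as the last step left them, time stands still between calls to the robot, and variables do not carry over. Pictures are saved under pics/ and viewed, at most 10 in all, crops included, and the job is handed in when it is done.

Besides the shell and the picture viewer there is one more tool, called after "Request:" by a JSON object that holds its "method" and its "body". drive_tool: Moves the arm, as the interface text tells. Its arguments: {"type":"object","properties":{"rows":{"type":"array"}},"required":["rows"]}

```bash
mkdir -p pics
cat > h.py <<'E'
import numpy as np, cv2
from station import *
def world(p,mask=None):
    K=np.array([[p['fx'],0,p['cx']],[0,p['fy'],p['cy']],[0,0,1]])
    v,u=np.mgrid[0:480,0:640]
    n=cv2.undistortPoints(np.stack([u,v],-1).reshape(-1,1,2).astype(float),K,np.array(p['distortion'])).reshape(480,640,2)
    z=p['z_map']; X=np.dstack([n[...,0]*z,n[...,1]*z,z])
    return (X-np.array(p['t']))@np.array(p['R'])
def save(p,n): cv2.imwrite(f'pics/{n}.png',p['frame'][...,::-1])
E
python3 - <<'E'
from h import *
s=sense(); print(s['time_s'],s['tcp_pos'],np.round(s['ee_rot'],3).tolist(),s['wrist_force'])
for c in ('top','side'):
    p=capture(c); save(p,c+'0')
    for l in ('deck','hatch','nose_1','g_clamp','tape_measure','sanding_block'):
        W=world(p)
        for m in masks_of(l,p)[:5]:
            q=W[m['region']&(p['z_map']>0)]
            print(c,l,round(m['p'],2),np.round(m['xy']),m['region'].sum(),np.round(np.percentile(q,[2,50,98],axis=0),3).tolist() if len(q) else '')
    if c=='top':
        k=(abs(W[...,2]-.098)<.006)&(p['z_map']>0)
        n,lab,st,ce=cv2.connectedComponentsWithStats(k.astype(np.uint8)); i=1+st[1:,4].argmax()
        q=W[lab==i]; print(st[i],cv2.minAreaRect(q[:,:2].astype(np.float32)*1000),q.mean(0))
        print(cv2.boxPoints(cv2.minAreaRect(q[:,:2].astype(np.float32)*1000)))
E
```

```text
0.0 [ 0.25564501 -0.56971278  0.24047233] [[-0.912, -0.409, -0.001], [-0.409, 0.912, 0.002], [0.0, 0.002, -1.0]] [-0.6025816   0.6392673   0.31193974]
top deck 0.97 [322. 252.] 3033 [[0.433, -0.3, 0.001], [0.499, -0.139, 0.096], [0.583, 0.022, 0.101]]
top hatch 0.75 [303. 230.] 4801 [[0.445, -0.136, 0.093], [0.538, -0.102, 0.097], [0.635, -0.067, 0.101]]
top nose_1 0.92 [320. 251.] 2999 [[0.433, -0.299, 0.002], [0.498, -0.138, 0.096], [0.581, 0.022, 0.101]]
top g_clamp 0.95 [479. 240.] 1610 [[0.471, -0.465, 0.006], [0.53, -0.41, 0.013], [0.632, -0.34, 0.02]]
top tape_measure 0.74 [269. 327.] 1136 [[0.345, -0.075, 0.018], [0.377, -0.041, 0.03], [0.405, -0.01, 0.034]]
top sanding_block 0.9 [357. 315.] 842 [[0.364, -0.228, 0.002], [0.39, -0.197, 0.028], [0.418, -0.168, 0.031]]
[ 232  171   50  123 4801] ((534.8352661132812, -31.746673583984375), (200.1658172607422, 66.27355194091797), 5.115039825439453) [ 0.53276444 -0.03224133  0.09719552]
[[432.19656    -7.6648264]
 [438.10526   -73.67445  ]
 [637.474     -55.82852  ]
 [631.5653     10.181107 ]]
side deck 0.65 [317. 308.] 3992 [[0.434, -0.292, 0.003], [0.499, 0.018, 0.059], [0.562, 0.026, 0.099]]
side deck 0.56 [377. 275.] 597 [[0.36, -0.261, -0.001], [0.39, -0.185, 0.022], [0.421, -0.164, 0.029]]
side hatch 0.72 [304. 258.] 1600 [[0.446, -0.134, 0.094], [0.539, -0.096, 0.097], [0.635, -0.065, 0.099]]
side hatch 0.19 [316. 310.] 3948 [[0.434, -0.29, 0.003], [0.498, 0.018, 0.059], [0.561, 0.026, 0.098]]
side nose_1 0.87 [321. 307.] 3891 [[0.434, -0.288, 0.003], [0.498, 0.018, 0.058], [0.561, 0.026, 0.098]]
side tape_measure 0.77 [385. 315.] 906 [[0.341, -0.067, 0.003], [0.376, -0.027, 0.027], [0.406, -0.005, 0.031]]
side sanding_block 0.78 [378. 274.] 572 [[0.36, -0.224, 0.0], [0.39, -0.185, 0.023], [0.421, -0.164, 0.029]]
```

Run:
```python
from h import *
p=capture('top'); W=world(p)
k=(abs(W[...,2]-.098)<.006)&(p['z_map']>0)
n,lab,st,ce=cv2.connectedComponentsWithStats(k.astype(np.uint8))
C=[]
for i in range(1,n):
    if st[i,4]>1000:
        r=cv2.minAreaRect(W[lab==i][:,:2].astype(np.float32)*1000); print(st[i],np.round(r[0],1),np.round(r[1],1),r[2]); C.append(r[0])
C=np.array(sorted(C,key=lambda c:-c[1])); d=C[0]-C[-1]; y=d/np.linalg.norm(d); x=np.array([y[1],-y[0]]); O=C.mean(0)
print('O',O,'yaw',np.degrees(np.arctan2(x[1],x[0])),np.linalg.norm(d))
for j,yy in enumerate((105,35,-35,-105)): print(j+1,np.round(O+90*x+yy*y,1),'hinge',np.round(O+32*x+yy*y,1),'near',np.round(O-100*x+yy*y,1))
```

```text
[ 357  158   54  123 4767] [ 553.4 -240.6] [200.1  66.2] 5.121631622314453
[ 315  162   53  123 4786] [ 547.2 -171. ] [199.9  66. ] 5.063202381134033
[ 274  166   51  124 4782] [ 540.6 -101.3] [199.4  66. ] 5.085087299346924
[ 232  171   50  124 4796] [534.7 -31.7] [200.   66.1] 5.153471946716309
O [ 543.96278381 -136.15886974] yaw 5.114837189354236 209.76194723077654
1 [624.2 -23.6] hinge [566.5 -28.7] near [435.  -40.5]
2 [630.5 -93.3] hinge [572.7 -98.4] near [ 441.2 -110.2]
3 [ 636.7 -163. ] hinge [ 579.  -168.2] near [ 447.5 -179.9]
4 [ 643.  -232.7] hinge [ 585.2 -237.9] near [ 453.7 -249.7]
```

View pics/top0.png

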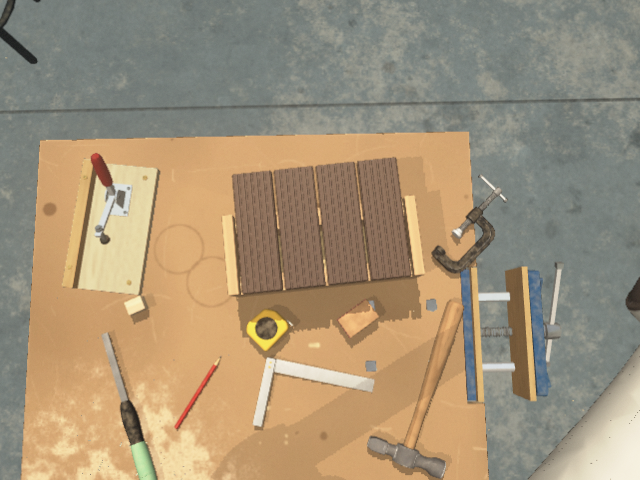

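View pics/side0.png

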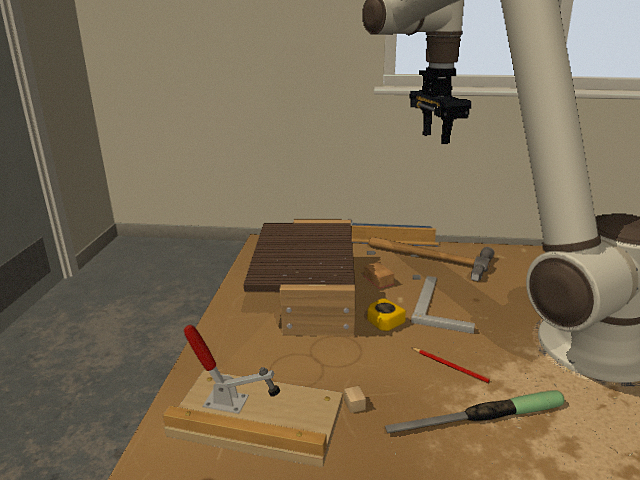

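Request:
{"method": "drive_tool", "body": {"rows": [[0,28,24,0,0,0,-0.111],[0,28,24,0,0,0,-0.111],[0,28,24,0,0,0,-0.11],[0,28,24,0,0,0,0],[0,28,24,0,0,0,0]]}}

```text
time_s: 1.17
tcp_pos: [0.3969, -0.449, 0.2418]
ee_rot: [[-0.996, -0.089, 0.0], [-0.089, 0.996, -0.0], [-0.0, -0.0, -1.0]]
wrist_force: [0.9, -0.9, 1.1]
gripper_width: 0.708
gripper_force: 0.0
```

Request:
{"method": "drive_tool", "body": {"rows": [[0,28,24,0,0,0,0],[0,28,24,0,0,0,0],[0,28,24,0,0,0,0],[0,28,24,0,0,0,0],[0,28,24,0,0,0,0]]}}

```text
time_s: 1.58
tcp_pos: [0.5371, -0.3288, 0.2418]
ee_rot: [[-0.996, -0.09, 0.0], [-0.09, 0.996, -0.0], [-0.0, -0.0, -1.0]]
wrist_force: [0.1, -0.6, 0.6]
gripper_width: 0.325
gripper_force: 0.0
```

Request:
{"method": "drive_tool", "body": {"rows": [[0,28,24,0,0,0,0],[0,28,24,-20,0,0,0],[0,28,24,-20,0,0,0],[0,23,25,-20,0,0,0],[0,0,0,0,0,0,0]]}}

```text
time_s: 2.0
tcp_pos: [0.644, -0.2284, 0.1759]
ee_rot: [[-0.996, -0.094, -0.007], [-0.094, 0.996, 0.003], [0.006, 0.004, -1.0]]
wrist_force: [-0.9, -0.3, -0.4]
gripper_width: 0.02
gripper_force: 0.0
```

Request:
{"method": "drive_tool", "body": {"rows": [[0,0,0,-25,0,0,0],[0,0,0,-20,0,0,0],[0,0,0,-10,0,0,0],[0,0,0,0,0,0,0],[0,0,0,0,0,0,0]]}}

```text
time_s: 2.42
tcp_pos: [0.6425, -0.234, 0.127]
ee_rot: [[-0.996, -0.09, -0.0], [-0.09, 0.996, -0.001], [0.0, -0.001, -1.0]]
wrist_force: [-0.3, -0.1, 0.8]
gripper_width: 0.008
gripper_force: 0.0
```

Request:
{"method": "drive_tool", "body": {"rows": [[0,0,0,-4,0,0,0],[0,0,0,-3,0,0,0],[0,0,0,-1.5,0,0,0],[0,0,0,-1.5,0,0,0],[0,0,0,0,0,0,0]]}}

```text
time_s: 2.83
tcp_pos: [0.6427, -0.2337, 0.1175]
ee_rot: [[-0.996, -0.09, 0.001], [-0.09, 0.996, -0.0], [-0.001, -0.0, -1.0]]
wrist_force: [-0.9, -0.6, 1.2]
gripper_width: 0.007
gripper_force: 0.7
```

Request:
{"method": "drive_tool", "body": {"rows": [[0,0,0,-1,0,0,0],[0,0,0,0,0,0,0]]}}

```text
time_s: 3.0
tcp_pos: [0.6427, -0.2337, 0.1175]
ee_rot: [[-0.996, -0.09, 0.001], [-0.09, 0.996, -0.001], [-0.001, -0.001, -1.0]]
wrist_force: [-2.1, 1.1, 5.7]
gripper_width: 0.003
gripper_force: 2.8
```

Request:
{"method": "drive_tool", "body": {"rows": [[0,0,0,-1,0,0,0],[0,0,0,0,0,0,0]]}}

```text
time_s: 3.17
tcp_pos: [0.6427, -0.2336, 0.1175]
ee_rot: [[-0.996, -0.091, 0.001], [-0.091, 0.996, -0.001], [-0.001, -0.001, -1.0]]
wrist_force: [-3.1, 2.5, 9.1]
gripper_width: 0.005
gripper_force: 4.4
```

Request:
{"method": "drive_tool", "body": {"rows": [[0,0,0,-1,0,0,0],[0,0,0,0,0,0,0]]}}

```text
time_s: 3.33
tcp_pos: [0.6427, -0.2336, 0.1175]
ee_rot: [[-0.996, -0.091, 0.002], [-0.091, 0.996, -0.001], [-0.001, -0.001, -1.0]]
wrist_force: [-4.4, 1.7, 12.5]
gripper_width: 0.004
gripper_force: 6.1
```

Board 4 is fixed (12.5 N, no movement). On to board 3.

Request:
{"method": "drive_tool", "body": {"rows": [[0,0,0,13,0,0,0],[0,-3.2,35,0,0,0,0],[0,-3,35,0,0,0,0],[0,0,0,0,0,0,0],[0,0,0,-6,0,0,0]]}}

```text
time_s: 3.75
tcp_pos: [0.6374, -0.162, 0.1224]
ee_rot: [[-0.996, -0.093, 0.003], [-0.093, 0.996, -0.0], [-0.003, -0.001, -1.0]]
wrist_force: [0.8, 0.1, 0.5]
gripper_width: 0.005
gripper_force: 0.0
```

Request:
{"method": "drive_tool", "body": {"rows": [[0,0,0,-3,0,0,0],[0,0,0,-2,0,0,0],[0,0,0,-1,0,0,0],[0,0,0,-1,0,0,0],[0,0,0,0,0,0,0]]}}

```text
time_s: 4.17
tcp_pos: [0.6364, -0.1635, 0.1174]
ee_rot: [[-0.996, -0.09, 0.001], [-0.09, 0.996, 0.0], [-0.001, 0.0, -1.0]]
wrist_force: [-6.8, 8.4, 17.9]
gripper_width: 0.003
gripper_force: 8.7
```

Board 3 is fixed too. Board 2 next.

Request:
{"method": "drive_tool", "body": {"rows": [[0,0,0,14,0,0,0],[0,-3.2,35,0,0,0,0],[0,-3,35,0,0,0,0],[0,0,0,0,0,0,0],[0,0,0,-6,0,0,0]]}}

```text
time_s: 4.58
tcp_pos: [0.6309, -0.0932, 0.1224]
ee_rot: [[-0.996, -0.091, 0.002], [-0.091, 0.996, -0.0], [-0.002, -0.0, -1.0]]
wrist_force: [1.2, -0.6, 0.2]
gripper_width: 0.007
gripper_force: 0.0
```

Request:
{"method": "drive_tool", "body": {"rows": [[0,0,0,-3,0,0,0],[0,0,0,-2,0,0,0],[0,0,0,-1,0,0,0],[0,0,0,-1,0,0,0],[0,0,0,0,0,0,0]]}}

```text
time_s: 5.0
tcp_pos: [0.6306, -0.0945, 0.115]
ee_rot: [[-0.996, -0.089, 0.001], [-0.089, 0.996, -0.0], [-0.001, -0.001, -1.0]]
wrist_force: [0.6, -0.2, 1.7]
gripper_width: 0.003
gripper_force: 0.7
```

Board 2 gives way: the hatch. Pressing it down.

Request:
{"method": "drive_tool", "body": {"rows": [[0,0,0,-3,0,0,0],[0,0,0,-3,0,0,0],[0,0,0,-3,0,0,0],[0,0,0,-3,0,0,0],[0,0,0,-1,0,0,0]]}}

```text
time_s: 5.42
tcp_pos: [0.6309, -0.0934, 0.1016]
ee_rot: [[-0.996, -0.09, 0.002], [-0.09, 0.996, 0.0], [-0.002, 0.0, -1.0]]
wrist_force: [4.2, -0.2, 2.9]
gripper_width: 0.005
gripper_force: 2.2
```

Request:
{"method": "drive_tool", "body": {"rows": [[0,0,0,-3,0,0,0],[0,0,0,-3,0,0,0],[0,0,0,-3,0,0,0],[0,0,0,-2.5,0,0,0],[0,0,0,0,0,0,0]]}}

```text
time_s: 5.83
tcp_pos: [0.6295, -0.0933, 0.0893]
ee_rot: [[-0.996, -0.089, -0.002], [-0.089, 0.996, 0.0], [0.002, 0.0, -1.0]]
wrist_force: [3.3, 1.4, 1.8]
gripper_width: 0.005
gripper_force: 1.8
```

Request:
{"method": "drive_tool", "body": {"rows": [[0,0,0,20,0,0,0],[0,0,0,35,0,0,0],[0,0,0,35,0,0,0],[0,0,0,35,0,0,0],[0,0,0,35,0,0,0]]}}

```text
time_s: 6.25
tcp_pos: [0.6268, -0.0934, 0.2495]
ee_rot: [[-0.996, -0.089, -0.009], [-0.089, 0.996, 0.001], [0.009, 0.002, -1.0]]
wrist_force: [1.6, 0.4, -0.5]
gripper_width: 0.007
gripper_force: 0.0
```

Request:
{"method": "drive_tool", "body": {"rows": [[0,-30,-2.7,5,0,0,0],[0,-30,-2.7,0,0,0,0],[0,-30,-2.7,0,0,0,0],[0,-30,-2.7,0,0,0,0],[0,-30,-2.7,0,0,0,0]]}}

```text
time_s: 6.67
tcp_pos: [0.4754, -0.107, 0.253]
ee_rot: [[-0.996, -0.089, -0.009], [-0.089, 0.996, 0.001], [0.009, 0.002, -1.0]]
wrist_force: [0.1, 0.3, 1.3]
gripper_width: 0.005
gripper_force: 0.0
```

Request:
{"method": "drive_tool", "body": {"rows": [[0,-30,-2.7,0,0.009,-0.1,0],[0,-30,-2.7,0,0.009,-0.1,0],[0,-30,-2.7,0,0.009,-0.1,0],[0,-6,-0.5,0,0.009,-0.1,0],[0,0,0,0,0,0,0]]}}

```text
time_s: 7.08
tcp_pos: [0.3746, -0.1163, 0.2502]
ee_rot: [[-0.92, -0.087, 0.382], [-0.079, 0.996, 0.036], [-0.383, 0.003, -0.924]]
wrist_force: [-0.1, -0.9, -1.0]
gripper_width: 0.004
gripper_force: 0.0
```

Run:
```python
from h import *
s=sense(); print(np.round(s['joints'],1),s['tcp_pos'],s['time_s'])
p=capture('side'); save(p,'side1')
W=world(p); O=np.array([.5727,-.0984]); a=np.radians(5.11); x=np.array([np.cos(a),np.sin(a)]); y=np.array([-x[1],x[0]])
p=capture('top'); W=world(p)
D=W[...,:2]-O; S=D@x; Y=D@y; k=(abs(Y)<.025)&(p['z_map']>0)&(S>-.14)&(S<.06)
for b in np.arange(-.13,.06,.015):
    q=W[k&(abs(S-b)<.005)]; print(round(b,3),len(q),np.round(np.median(q[:,2]),3) if len(q) else '')
```

```text
[  7.4 -13.1 -41.1   1.2 -39.5 -93.2] [ 0.37457635 -0.11631044  0.2502317 ] 7.0833
-0.13 237 0.076
-0.115 183 0.078
-0.1 322 0.163
-0.085 203 0.161
-0.07 196 0.151
-0.055 185 0.14
-0.04 175 0.129
-0.025 171 0.119
-0.01 162 0.108
0.005 158 0.098
0.02 148 0.088
0.035 141 0.077
0.05 139 0.066
```

View pics/side1.png

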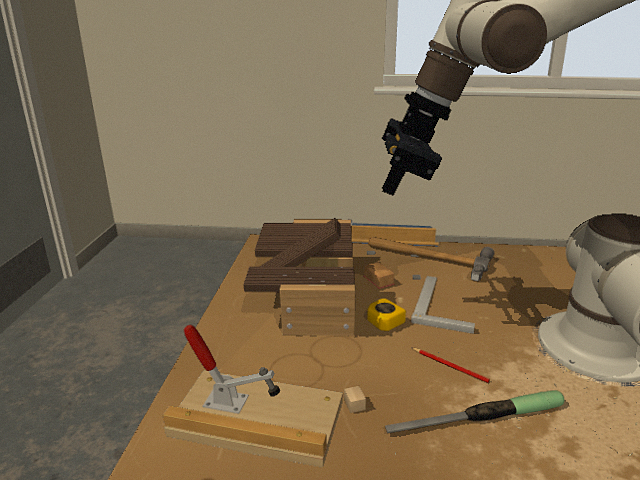

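Request:
{"method": "drive_tool", "body": {"rows": [[0,9,0.9,-19,0.008,-0.087,0],[0,9,0.9,-19,0.008,-0.087,0],[0,9,0.8,-19,0.008,-0.087,0],[0,0,0,0,0,0,0],[0,0,0,0,0,0,0]]}}

```text
time_s: 7.6
tcp_pos: [0.4114, -0.1177, 0.2012]
ee_rot: [[-0.793, -0.094, 0.602], [-0.071, 0.996, 0.062], [-0.605, 0.007, -0.796]]
wrist_force: [0.1, -0.3, 0.9]
gripper_width: 0.001
gripper_force: 0.0
```

```bash
python3 -c "
from h import *
print(np.round(sense()['joints'],1))"
```

```text
[  6.   -8.6 -52.1   0.6  -9.2 -91.4]
```

Request:
{"method": "drive_tool", "body": {"rows": [[0,0,2.7,0,-0.01,0.11,0],[0,0,3,0,-0.01,0.11,0],[0,5,0,-6,0,0,0],[0,0,0,0,0,0,0],[0,0,0,0,0,0,0]]}}

```text
time_s: 8.02
tcp_pos: [0.4162, -0.1117, 0.1961]
ee_rot: [[-0.904, -0.092, 0.418], [-0.081, 0.996, 0.046], [-0.421, 0.008, -0.907]]
wrist_force: [-0.7, -0.6, -0.8]
gripper_width: 0.008
gripper_force: 0.0
```

```bash
python3 -c "
from h import *
print(np.round(sense()['joints'],1))"
```

```text
[  6.9  -4.9 -44.3   0.7 -25.7 -92.3]
```

Request:
{"method": "drive_tool", "body": {"rows": [[0,8,0.5,-18,0,0,0],[0,8,0.5,-18,0,0,0],[0,8,0.5,-16,0,0,0],[0,0,0,0,0,0,0],[0,0,0,0,0,0,0]]}}

```text
time_s: 8.43
tcp_pos: [0.4387, -0.1106, 0.1437]
ee_rot: [[-0.905, -0.092, 0.416], [-0.081, 0.996, 0.045], [-0.418, 0.007, -0.908]]
wrist_force: [0.1, 0.2, 0.3]
gripper_width: 0.002
gripper_force: 0.0
```

```bash
python3 -c "
from h import *
print(np.round(sense()['joints'],1)); p=capture('side'); cv2.imwrite('pics/s2.png',cv2.resize(p['frame'][140:340,220:460,::-1],None,fx=3,fy=3))"
```

```text
[  6.7   2.8 -46.8   0.7 -15.7 -92.1]
```

View pics/s2.png

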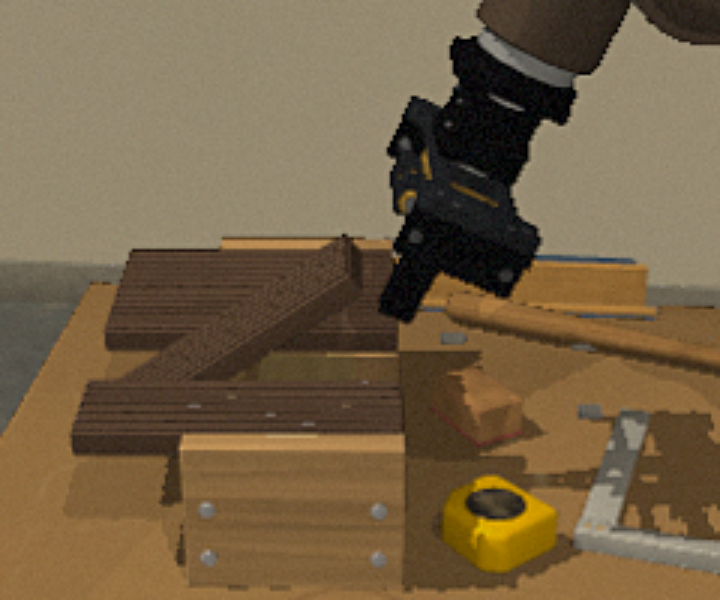

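Request:
{"method": "drive_tool", "body": {"rows": [[0,6,0.5,3.3,0,0,0],[0,6,0.5,3.3,0,0,0],[0,5,0.5,3.2,0,0,0],[0,0,0,0,0,0,0]]}}

```text
time_s: 8.82
tcp_pos: [0.4583, -0.1087, 0.1559]
ee_rot: [[-0.903, -0.093, 0.42], [-0.081, 0.996, 0.046], [-0.423, 0.007, -0.906]]
wrist_force: [-0.1, -0.2, -0.2]
gripper_width: 0.007
gripper_force: 0.0
```

Request:
{"method": "drive_tool", "body": {"rows": [[0,3.5,0.3,4.2,0,0,0],[0,3.5,0.3,4.2,0,0,0],[0,3.5,0.3,4.1,0,0,0],[0,3.5,0.3,4.1,0,0,0]]}}

```text
time_s: 9.15
tcp_pos: [0.4709, -0.1076, 0.1712]
ee_rot: [[-0.904, -0.093, 0.417], [-0.081, 0.996, 0.046], [-0.42, 0.007, -0.908]]
wrist_force: [-0.8, -0.0, -0.9]
gripper_width: 0.004
gripper_force: 0.4
```

Request:
{"method": "drive_tool", "body": {"rows": [[0,4.4,0.4,3.7,0,0,0],[0,4.4,0.4,3.7,0,0,0],[0,4.4,0.4,3.7,0,0,0],[0,4.4,0.4,3.7,0,0,0]]}}

```text
time_s: 9.48
tcp_pos: [0.4888, -0.106, 0.186]
ee_rot: [[-0.904, -0.093, 0.417], [-0.081, 0.996, 0.046], [-0.42, 0.007, -0.908]]
wrist_force: [-0.7, -0.3, 0.3]
gripper_width: 0.006
gripper_force: 0.4
```

Request:
{"method": "drive_tool", "body": {"rows": [[0,5,0.4,2.9,0,0,0],[0,5,0.4,2.9,0,0,0],[0,5,0.4,2.9,0,0,0],[0,5,0.4,2.8,0,0,0]]}}

```text
time_s: 9.82
tcp_pos: [0.5087, -0.1044, 0.1972]
ee_rot: [[-0.904, -0.093, 0.417], [-0.081, 0.996, 0.046], [-0.42, 0.007, -0.908]]
wrist_force: [-1.0, -0.0, -1.2]
gripper_width: 0.006
gripper_force: 0.5
```

```bash
python3 -c "
from h import *
s=sense();print(np.round(s['joints'],1),s['tcp_pos']); p=capture('side'); cv2.imwrite('pics/s3.png',cv2.resize(p['frame'][140:340,220:460,::-1],None,fx=3,fy=3))"
```

```text
[  6.3   4.6 -34.4   0.1 -26.1 -91.2] [ 0.50872908 -0.10442126  0.1972243 ]
```

View pics/s3.png

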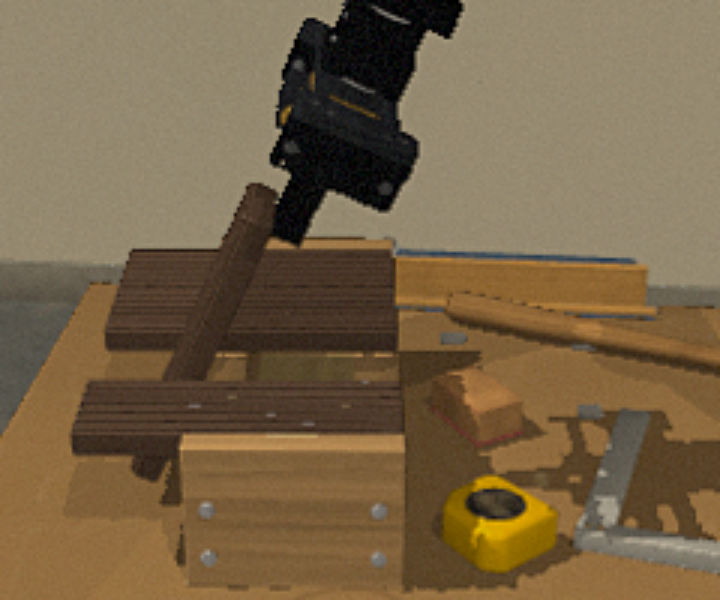

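The hatch is at about 65°, with the fingertip flat on its underside near the raised end (270,210). I'll continue the arc.

Request:
{"method": "drive_tool", "body": {"rows": [[0,4.8,0.4,1.7,0,0,0],[0,4.8,0.4,1.7,0,0,0],[0,4.8,0.4,1.7,0,0,0],[0,4.8,0.4,1.6,0,0,0]]}}

```text
time_s: 10.2
tcp_pos: [0.5278, -0.1028, 0.2038]
ee_rot: [[-0.904, -0.093, 0.417], [-0.081, 0.996, 0.046], [-0.419, 0.007, -0.908]]
wrist_force: [0.6, -0.5, -1.7]
gripper_width: 0.002
gripper_force: 0.4
```

Request:
{"method": "drive_tool", "body": {"rows": [[0,4.5,0.4,1,0,0,0],[0,4.5,0.4,0.9,0,0,0],[0,4.5,0.4,0.8,0,0,0],[0,4,0.4,0.5,0,0,0]]}}

```text
time_s: 10.53
tcp_pos: [0.5454, -0.1013, 0.207]
ee_rot: [[-0.904, -0.093, 0.417], [-0.081, 0.996, 0.046], [-0.42, 0.007, -0.908]]
wrist_force: [-1.1, -0.5, 0.9]
gripper_width: 0.005
gripper_force: 0.4
```

Request:
{"method": "drive_tool", "body": {"rows": [[0,3,0.3,0.3,0,0,0],[0,3,0.3,0.2,0,0,0],[0,0,0,0,0,0,0]]}}

```text
time_s: 10.78
tcp_pos: [0.5516, -0.1006, 0.2076]
ee_rot: [[-0.904, -0.093, 0.418], [-0.081, 0.996, 0.046], [-0.42, 0.007, -0.907]]
wrist_force: [-0.3, -0.4, 0.4]
gripper_width: 0.003
gripper_force: 0.1
```

Request:
{"method": "drive_tool", "body": {"rows": [[0,2.5,0.2,0,0,0,0],[0,2,0.2,0,0,0,0],[0,0,0,0,0,0,0]]}}

```text
time_s: 11.03
tcp_pos: [0.5558, -0.1003, 0.2076]
ee_rot: [[-0.904, -0.093, 0.418], [-0.081, 0.996, 0.046], [-0.42, 0.007, -0.907]]
wrist_force: [-0.7, -0.3, -0.2]
gripper_width: 0.004
gripper_force: 0.2
```

Request:
{"method": "drive_tool", "body": {"rows": [[0,1.5,0.1,0,0,0,0],[0,0,0,0,0,0,0]]}}

```text
time_s: 11.2
tcp_pos: [0.5563, -0.1003, 0.2073]
ee_rot: [[-0.905, -0.093, 0.416], [-0.081, 0.996, 0.045], [-0.418, 0.007, -0.908]]
wrist_force: [-3.2, 1.0, 1.9]
gripper_width: -0.0
gripper_force: 1.8
```

Request:
{"method": "drive_tool", "body": {"rows": [[0,1.5,0.1,0,0,0,0],[0,0,0,0,0,0,0]]}}

```text
time_s: 11.37
tcp_pos: [0.5567, -0.1003, 0.2069]
ee_rot: [[-0.906, -0.092, 0.414], [-0.081, 0.996, 0.045], [-0.416, 0.008, -0.909]]
wrist_force: [-8.4, 0.5, 4.4]
gripper_width: 0.007
gripper_force: 3.6
```

Force rises without motion, so it's at the stop. One more small push, then retreat.

Request:
{"method": "drive_tool", "body": {"rows": [[0,1.5,0.1,0,0,0,0],[0,0,0,0,0,0,0],[0,0,0,0,0,0,0]]}}

```text
time_s: 11.62
tcp_pos: [0.557, -0.1004, 0.2065]
ee_rot: [[-0.907, -0.092, 0.412], [-0.081, 0.996, 0.045], [-0.414, 0.008, -0.91]]
wrist_force: [-10.4, 0.4, 6.9]
gripper_width: 0.004
gripper_force: 5.3
```

Request:
{"method": "drive_tool", "body": {"rows": [[0,-5,-0.4,0,0,0,0],[0,-15,-1.3,0,0,0,0],[0,-30,-2.7,5,0,0,0],[0,-30,-2.7,20,0,0,0],[0,-10,-1,30,0,0,0]]}}

```text
time_s: 12.03
tcp_pos: [0.4649, -0.1083, 0.2593]
ee_rot: [[-0.907, -0.092, 0.41], [-0.08, 0.996, 0.046], [-0.413, 0.009, -0.911]]
wrist_force: [1.4, 0.8, 0.6]
gripper_width: 0.006
gripper_force: 0.0
```

Request:
{"method": "drive_tool", "body": {"rows": [[0,-20,-1,30,0,0,0],[0,0,0,0,0,0,0],[0,0,0,0,0,0,0]]}}

```text
time_s: 12.28
tcp_pos: [0.4507, -0.109, 0.2956]
ee_rot: [[-0.901, -0.093, 0.425], [-0.081, 0.996, 0.046], [-0.427, 0.007, -0.904]]
wrist_force: [0.5, -0.6, -1.2]
gripper_width: 0.005
gripper_force: 0.0
```

Run:
```python
from h import *
s=sense();print(s['time_s'],np.round(s['joints'],1),s['tcp_pos'],s['wrist_force'])
p=capture('top'); p2=capture('side'); save(p2,'s4')
O=np.array([.5727,-.0984]); a=np.radians(5.11); x=np.array([np.cos(a),np.sin(a)]); y=np.array([-x[1],x[0]])
for q in (p,p2):
    W=world(q); D=W[...,:2]-O; S=D@x; Y=D@y; k=(abs(Y)<.036)&(q['z_map']>0)&(abs(S)<.06)&(W[...,2]>.11)&(W[...,2]<.23)
    for z in (.12,.14,.16,.18,.2,.21):
        m=k&(abs(W[...,2]-z)<.008); print(z,m.sum(),np.round(np.percentile(S[m],[5,50,95]),4) if m.sum() else '')
W=world(p)
for l in ('g_clamp','tape_measure','sanding_block'):
    for m in masks_of(l,p)[:1]: print(l,np.round(m['xy']),np.round(np.median(W[m['region']&(p['z_map']>0)],axis=0),3))
```

```text
12.2833 [  6.7  -7.7 -30.9   0.3 -41.6 -91.6] [ 0.45067125 -0.1089843   0.29555155] [ 0.50417996 -0.58870787 -1.22637547]
0.12 81 [-0.0003  0.0002  0.0008]
0.14 82 [-0.0003  0.0002  0.0008]
0.16 92 [-0.0002  0.0003  0.0008]
0.18 101 [-0.0002  0.0003  0.0009]
0.2 186 [-0.0002  0.0006  0.019 ]
0.21 619 [0.0004 0.0088 0.0186]
0.12 100 [0.0008 0.0076 0.0191]
0.14 106 [0.0006 0.007  0.0201]
0.16 104 [0.0007 0.0072 0.019 ]
0.18 114 [0.0007 0.0082 0.0202]
0.2 131 [0.0008 0.0079 0.0195]
0.21 177 [0.001  0.0097 0.0194]
g_clamp [476. 242.] [ 0.527 -0.41   0.013]
tape_measure [253. 335.] [ 0.368 -0.016  0.029]
sanding_block [353. 326.] [ 0.376 -0.19   0.028]
```

View pics/s4.png

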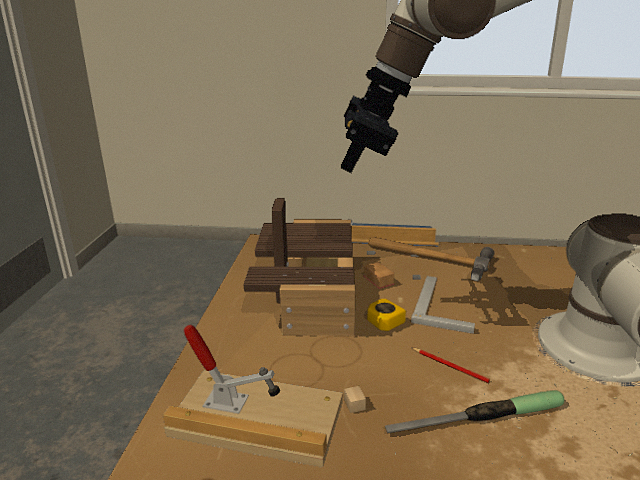

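The hatch stands upright at (280,230): its underside reads vertical at the hinge line. The gripper is clear at (350,165), and the tape measure and sanding block haven't moved in this view (the arm partly hides them from the top camera).

```bash
python3 -c "
from station import *
print(finish_job())"
```

```text
the job is handed in; nothing more can be done
None
```

The hatch is the second board from the left; it now stands upright against its stop, the arm is clear of everything, nothing else was touched, and the job was handed in at about 12 s of the 58 s.

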